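Seat the till's plug-in card with its ejector levers

ROBOT

A 7-joint arm with a two-finger parallel gripper is mounted at the origin on a cart in front of the work surface, level with it; the furniture and walls round the work are solid. World frame = base frame: x ahead of the robot, y to its left, z up, the work surface at z = 0. Lengths are in m, angles in rad, forces in N, time in s.
With the tool pointing down it reaches from about 0.425 to 0.925 m from the base axis. Payload 6.8 kg.
Tool frame: the origin (TCP) lies midway between the tips of the shut fingers; the grasp point (between the pads) lies 19 mm behind it; z points along the fingers, x is the direction in which the jaws open and shut, and the axes are right-handed (so a half turn about z gives the same grasp; the last joint's range is limited). The gripper opens to 85 mm and grips with 20 to 120 N. Pads are 22 mm wide; open, the fingers measure 114 mm over their backs; the gripper's body (76 mm by 85 mm) begins 54 mm behind the grasp point. The pads swing forward as they close: fully open they stand 13 mm farther back than shut.
Start: joints at [-1.395, 0.477, 0.022, 1.555, -0.011, 1.109, -0.083], TCP at [0.189, 0.648, 0.231] pointing down, gripper open.
Joint ranges: [-2.96, 2.96], [-0.34, 2.1], [-1.41, 1.46], [0.24, 2.44], [-1.37, 4.51], [0.17, 1.92], [-2.96, 2.96]. Speed limits (rad/s): [2.39, 2.39, 3.14, 3.14, 3.14, 3.14, 3.14].

INTERFACE

Orientations are given as [roll, pitch, yaw] about the fixed x, y, z axes, in that order (R = Rz(yaw) Ry(pitch) Rx(roll)).
In Python, from cell import bot gives the robot as it stands.
- The arm moves only by the tool send_rows, never from a script. Its argument "moves" is a list of rows, each an object with "dp": the shift along the tool's x, y, z in cm, a list of three; "rot": the turn, a rotation vector about the tool's x, y, z in degrees, a list of three; "grip": the finger opening in cm, from 0 to 8.54. A call has 1 to 5 rows; each row shifts and turns the pose as measured when the row begins, along the tool's axes as they then stand; what a row does not reach is not made up. A row lasts 1/8 s, in which the tool goes at most 62.5 mm and 10.7 degrees, less where a joint would pass 70% of its speed; a pose out of reach is approached as far as the arm can. A call is refused whole if a number of a shift passes 6.25 or a number of a turn 10.7, either way. A call with a gripper value outside its range is refused whole. The fingers move at their own pace and stop on an object; the grip force is fixed at half the most. Time passes only in rows, so rows that do not move let the fingers close. It gives the time, the measured TCP pose, the force and the opening at its end, in the units of the state.
- bot.observe(): the state, without advancing time (a new reading comes with each control period).
- bot.read_camera(name): name is "scene" or "side" or "wrist"; returns a dict with "image" (480x640x3 uint8, red, green, blue), "z_map" (480x640 float32, m along the optical axis (not along the pixel's ray), 0 where there is no reading), "intrinsics" (3x3 intrinsics, pixels), "distortion" ([k1, k2, p1, p2, k3] as OpenCV has them; the pictures are not rectified), "position" and "attitude" of the camera in the world. Camera axes: x right, y up, looking along -z (the intrinsics and any distortion apply to the point x, -y, -z); pixel columns grow to the right and rows downward; lengths in m; the calibration is good to about 2 mm. A picture is of the moment at which its call begins.
- bot.sign_off(): hands the job in, once; it reports no verdict.
The state is a dict: "t": time; "joints": joint angles; "qd": joint speeds; "effort": joint torques, N m; "tcp_pos": TCP position; "ee_rot": TCP orientation; "wrist_force": force on the tool from outside, world axes, zero at the start; "wrist_torque": the same for the moment, N m; "grip_width": opening from 0.0 (shut) to 1.0 (fully open).
Only numpy, scipy, OpenCV 4.12 (cv2) and the standard library are available. Lean on these libraries where they do the work, as an engineer would, in place of code of your own. Each camera call takes 0.05 s, during which the arm holds its last target. There are 200 camera calls.

TASK

Take the green plug-in card from the wooden block and lower it gently, upright, between the white guide towers of the till's docking chassis until it rests on the contacts, then let it go. Do not push it home by hand: swing the two orange ejector levers fully inward, without forcing them at the stop, so that they press both ends of the card home and it sits level. Leave the other things on the stand undisturbed.

Things in the scene. Friction and masses are not known exactly. Their poses are not given: they have to be found in the camera images.
- card_grip (a point): Centre of the black grip bar on top of the green plug-in card (a rigid circuit board, about 0.16 kg), which starts upright in the wooden block. Site axes = card's: z up, y along its length, x across its thickness. Bar 14 (x) by 56 (y) by 22 mm (z): grasp it across x from above. It is 84 mm above the card's foot. The card works either way round.
- card_foot (a point): Middle of the card's flat bottom edge. Up to 40 mm above it the board is 6 mm thick and 120 mm long (y -60 to 60); above that 6 mm thick and 90 mm long, up to the bar at 73 to 95 mm. The level shoulders so left at both ends, 40 mm above the foot, are what the levers press on.
- card_stand: Wooden parking block, fixed, 54 (x) by 150 (y) by 32 mm high, origin at the centre of its underside; its slot, 20 mm deep, runs along its y, about 0.8 mm free each side of the card. The card's foot rests 12 mm above the origin.
- rack: Docking chassis, fixed: grey steel tray 84 (x) by 180 (y) by 29 mm high; origin at the centre of its underside, z up, y along the slot. In it a black insert carries slot, white guide towers and levers. The insert stands up to 7 mm off the chassis's middle along x and up to 4 mm along y, either way: not reported, see or feel it. It is stiff: gentle forces do not shift it.
- rack_mouth (a point): Chassis's middle (without the insert's offset) at the height of the tower tops, 73 mm above its origin. Towers at y = +-62 mm, each two cheeks 32 mm long in y. Channel between them 8.4 mm wide (board 6), lead-in to about 13 mm over the top 5 mm, then flat tops to 10 mm from the slot's middle. In y the channel ends at +-61.5 mm (at +-65 above 46 mm height, sloped between).
- rack_contacts (a point): Chassis's middle, 28 mm above its origin: height of the unseated card's foot (card_grip at 112 mm). It stands there on two brass contacts at y = +-53 mm; each resists about 11 N, gives 6 mm and does not spring back. Home, the foot is at 22 mm on a hard floor (card_grip at 106). Each lever seats its own end: the card tilts up to 3 degrees between. Let go, it stays upright in the channels.
- lever_left (a joint): Orange ejector lever at the chassis's +y end, rad: 0 = upright, fully inward, at a hard stop; grows outward, to 0.95; starts at 0.78 to 0.88 (below 0.7 it bars the card's way in). Push its tab inward (-y) along its arc: pushed level, it may bind. Little over 1 N at first; from about 0.35 rad it presses the card's shoulder: about 5 N at the tab. It stays put.
- lever_right (a joint): The other ejector lever, at the chassis's -y end, the mirror image: 0 = upright, fully inward; grows outward, towards -y.
- pivot_left (a point): Pivot of lever_left (without the insert's offsets): y = +72 mm, 51 mm above the chassis's origin, axis along its x. The lever is straight, 66 mm from pivot to end: the end is at y = 72 + 66 sin q, z = 51 + 66 cos q mm in the chassis's frame. The outer 20 mm is a thumb tab 14 mm wide (x), 8 mm thick, centred on the lever's line.
- pivot_right (a point): Pivot of lever_right, at y = -72 mm; else as pivot_left, mirrored.
- wine_bottle: Bystander: upright green-capped white-wine bottle, 74 mm across, 299 mm tall, left rear corner; origin at the centre of its underside.
- votive: Bystander: ribbed yellowish glass candle holder, 73 mm across, 104 mm tall, at a side edge; origin at the centre of its underside.
- salt: Bystander: round wooden salt cellar with lid, 70 mm across, 67 mm tall, at a side edge; origin at the centre of its underside.
- glass: Bystander: clear tumbler, 76 mm across, 86 mm tall, at a side edge; origin at the centre of its underside.
- order_pad: Bystander: white order pad lying flat, 125x75x12 mm, at the right edge; origin at the centre of its underside.
- matchbox: Bystander: dark green matchbox lying flat, 46x78x18 mm, at the back; origin at the centre of its underside.
- stopper: Bystander: small light grey bottle stopper standing, 33 mm across, 48 mm tall, at the back; origin at the centre of its underside.
- corkscrew: Bystander: dark folded waiter's corkscrew lying flat, 20x112x15 mm, at the left edge; origin at the centre of its underside.
There are look-alikes about, which are no part of the job. There is more than one size of the part that bears card_grip; the job needs the larger.

How it is judged:
On the way, in this order (a step that is already met when the one before it is completed fails the run):
1. the card stands released in the guide towers, upright, on the contacts, not yet pressed home, both levers still open (x of card_grip in the frame of rack between -0.012 and 0.012 m and y of card_grip in the frame of rack between -0.008 and 0.008 m and angle between the z axis of card_grip and the z axis of rack, either way round below 0.08 rad and angle between the x axis of card_grip and the x axis of rack, either way round below 0.1 rad and z of card_grip in the frame of rack between 0.1095 and 0.1145 m and value of joint each of lever_left, lever_right above 0.6 rad and contact force between the fingers and card below 0.1 N), for 0.2 s.
2. both levers swung inward and the card fully home (x of card_grip in the frame of rack between -0.012 and 0.012 m and y of card_grip in the frame of rack between -0.008 and 0.008 m and angle between the z axis of card_grip and the z axis of rack, either way round below 0.08 rad and angle between the x axis of card_grip and the x axis of rack, either way round below 0.1 rad and z of card_grip in the frame of rack below 0.1078 m and value of joint each of lever_left, lever_right below 0.045 rad), for 0.2 s.
At the end, for the whole second after the job is handed in: Card released and still in the slot: grip bar centre at most 107.8 mm above the chassis origin (106 is home), within 8 mm of its middle along y and 12 mm along x, upright within 0.08 rad, in line within 0.1 rad; both levers within 0.045 rad of fully inward (all of step 2 and contact force between the fingers and card below 0.1 N and linear speed of card below 0.02 m/s); the robot touches nothing.
It fails at once if the card is pushed home without the levers (grip bar's centre below 108.5 mm while a lever is open beyond 0.5 rad) (z of card_grip in the frame of rack below 0.1085 m and horizontal distance between card_grip and rack below 0.02 m and value of joint any of lever_left, lever_right above 0.5 rad).
It fails at once if the fingers press on the chassis or its levers with more than 25 N (contact force between the fingers and rack above 25 N).
It fails at once if the card is forced against the chassis with more than 40 N while it is being put in (both levers open beyond 0.6 rad) (contact force between card and rack above 40 N and value of joint each of lever_left, lever_right above 0.6 rad).
It fails at once if a bystander is moved by more than 25 mm (distance of any of wine_bottle, votive, salt, glass, order_pad, matchbox, stopper, corkscrew from where it was at the start of the episode above 0.025 m).
It fails at once if a standing bystander is tipped (angle between any of wine_bottle, votive, salt, glass, stopper's own z axis and vertical above 0.5 rad).
It also fails if it takes over 72 s, if anything falls off the work surface, if the arm or the gripper's body presses on something with over 40 N, if the wrist force passes 120 N, or if a joint passes its speed limit or range.

## Working session

There is one attempt and no reset: what is moved stays moved. The work goes in short steps, Python scripts to look and compute and a tool call to move; the robot and the scene stay as the last step left them, time stands still between calls to the robot, and variables do not carry over. Pictures are saved under pics/ and viewed, about 8 in all and at most 12, crops included, and the job is handed in when it is done.

Besides the shell and the picture viewer there is one more tool, called after "Call:" in YAML: its name, and indented under it one key for each argument. send_rows: Moves the arm, as the interface text tells. Its arguments: {"type":"object","properties":{"moves":{"type":"array"}},"required":["moves"]}

```bash
mkdir -p pics; ls; cat > h.py <<'E'
import numpy as np, cv2
from cell import bot
from scipy.spatial.transform import Rotation as R
def cam(n):
    c=bot.read_camera(n); return c
def rot(a):
    a=np.array(a,float)
    return a if a.shape==(3,3) else (R.from_euler('xyz',a).as_matrix() if a.size==3 else R.from_quat(a).as_matrix())
def cloud(c):
    h,w=c['z_map'].shape
    u,v=np.meshgrid(np.arange(w),np.arange(h))
    p=cv2.undistortPoints(np.stack([u,v],-1).reshape(-1,1,2).astype(np.float32),np.array(c['intrinsics'],float),np.array(c['distortion'],float)).reshape(h,w,2)
    z=c['z_map'];P=np.stack([p[...,0]*z,-p[...,1]*z,-z],-1)
    W=P@rot(c['attitude']).T+np.array(c['position']); W[z==0]=np.nan
    return W
def save(n,im): cv2.imwrite('pics/'+n+'.png',im[...,::-1])
E
python3 - <<'E'
from h import *
print(bot.observe())
for n in ['scene','side','wrist']:
    c=cam(n); save(n+'0',c['image']); print(n,c['position'],c['attitude'],c['intrinsics'][0]); 
    np.savez('/tmp/'+n,W=cloud(c),im=c['image'])
E
```

```text
pics
{'t': 0.0, 'joints': array([-1.39512635,  0.4778466 ,  0.02236146,  1.55644918, -0.01146817,
        1.109302  , -0.08309561]), 'qd': array([-1.20729607e-03,  1.09973945e-03,  6.72252813e-04, -1.37530769e-03,
        2.27813812e-03,  4.38394898e-04,  6.12065564e-05]), 'effort': array([-5.93523805e-05, -5.96451402e+01,  1.60839681e+00, -2.81195372e+01,
        1.25955881e-02,  9.26632143e-03, -3.60614067e-06]), 'tcp_pos': array([0.18885469, 0.64742407, 0.23029593]), 'ee_rot': array([3.14141314e+00, 1.86816968e-03, 1.28704710e+00]), 'wrist_force': array([ 0.65223815, -0.10593252, -0.03935403]), 'wrist_torque': array([ 0.01263831, -0.01124699,  0.04132374]), 'grip_width': 0.9963963490581258}
scene [0.5192321  0.79523627 1.33562508] [ 0.57625854  0.01402559 -3.08646131] [606.14198203   0.         322.46053267]
side [0.69243724 0.84733599 0.88473818] [0.81083114 0.01175226 3.00246178] [493.8688529    0.         319.02820703]
wrist [0.1076186  0.67206856 0.37223361] [-0.3308763   0.00184566  1.28747517] [332.07421304   0.         322.80095455]
```

View pics/scene0.png

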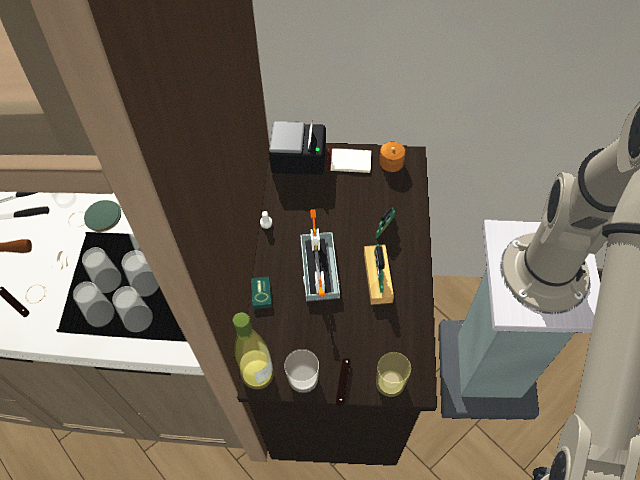

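View pics/side0.png

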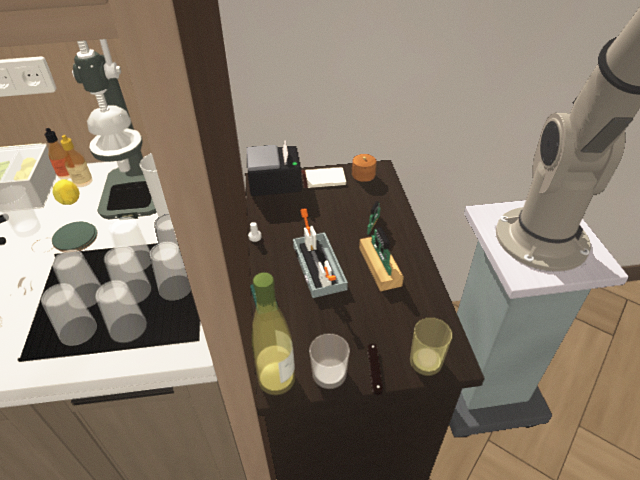

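The scene camera looks from +y: image left is +x and image down is +y. There are two candidates for the card: the green one in the wooden block (380,265), and a green card standing alone on the table (385,222), which is the probable look-alike. The chassis is at (320,265), with its levers at (313,215) and (321,285). Next I'll check with a close crop and measure.

```bash
python3 - <<'E'
from h import *
d=np.load('/tmp/scene.npz');im=d['im'];W=d['W'];e=np.load('/tmp/side.npz');
a=cv2.resize(im[190:320,290:410],None,fx=4,fy=4,interpolation=cv2.INTER_CUBIC)
b=cv2.resize(e['im'][195:305,285:415],None,fx=3,fy=4,interpolation=cv2.INTER_CUBIC)
save('crop1',np.hstack([a[:440],b[:,:320]]))
def st(W,im,name):
    hsv=cv2.cvtColor(im,cv2.COLOR_RGB2HSV);reg=(W[...,0]>.3)&(W[...,0]<.95)&(np.abs(W[...,1]-.0)<.4)&(W[...,2]>.008)
    h,s,v=[hsv[...,i].astype(int) for i in range(3)]
    for nm,m in dict(orange=(h<14)&(s>180)&(v>150),green=(h>60)&(h<95)&(s>90),wood=(h>=14)&(h<28)&(s>90)&(v>100),steel=(h>80)&(h<115)&(s<90)&(v>90)&(s>15),white=(s<40)&(v>170)).items():
        m=(m&reg).astype(np.uint8);n,l,stt,c=cv2.connectedComponentsWithStats(m,connectivity=8)
        for i in range(1,n):
            if stt[i,4]>12:
                P=W[l==i]; print(name,nm,stt[i],c[i].round(0),P.mean(0).round(3),P.min(0).round(3),P.max(0).round(3))
                if stt[i,4]>200 and nm in('wood','steel'):
                    top=P[P[:,2]>np.percentile(P[:,2],60)-.004]; r=cv2.minAreaRect((top[:,:2]*1000).astype(np.float32)); print('   rect',r, np.median(top[:,2]))
st(W,im,'scene');st(e['W'],e['im'],'side')
E
```

```text
scene orange [310 209   6  19  61] [313. 216.] [ 0.609 -0.085  0.086] [ 0.604 -0.136  0.01 ] [ 0.617 -0.063  0.101]
scene orange [319 278   3   9  16] [320. 282.] [0.582 0.098 0.073] [0.579 0.089 0.064] [0.584 0.105 0.08 ]
scene green [315 147   5   5  16] [317. 149.] [ 0.613 -0.305  0.092] [ 0.607 -0.31   0.085] [ 0.618 -0.297  0.095]
scene green [376 208  19  29 109] [384. 223.] [ 0.425 -0.111  0.032] [ 0.399 -0.15   0.009] [ 0.447 -0.081  0.066]
scene green [379 269   4  23  71] [381. 280.] [0.436 0.076 0.06 ] [0.431 0.049 0.028] [0.441 0.096 0.09 ]
scene green [251 277  21  31 359] [261. 291.] [0.729 0.1   0.019] [0.701 0.057 0.008] [0.757 0.142 0.029]
scene green [257 294  10   6  46] [261. 297.] [0.726 0.115 0.019] [0.714 0.107 0.01 ] [0.737 0.123 0.025]
scene wood [380 141  25  30 439] [392. 153.] [ 0.404 -0.334  0.053] [ 0.371 -0.377  0.009] [ 0.437 -0.303  0.073]
   rect ((404.8948974609375, -338.9232177734375), (69.6828384399414, 63.807071685791016), 56.522090911865234) 0.05856081241654798
scene wood [364 245  30  58 994] [378. 276.] [0.442 0.05  0.033] [ 0.403 -0.042  0.00
[... 7374 characters left out ...]
266.] [0.949 0.168 0.216] [0.948 0.161 0.204] [0.95  0.173 0.233]
side white [325 260   7  15  46] [328. 266.] [0.575 0.081 0.067] [0.564 0.014 0.01 ] [0.58  0.103 0.077]
side white [318 262  13  26 152] [323. 276.] [0.588 0.09  0.045] [0.572 0.021 0.017] [0.594 0.109 0.075]
side white [128 292   7  13  31] [131. 299.] [0.949 0.255 0.223] [0.947 0.248 0.207] [0.95  0.262 0.24 ]
side white [ 137  325   80   65 3064] [176. 364.] [0.886 0.334 0.126] [0.82  0.259 0.084] [0.95  0.354 0.141]
side white [279 353  14  29 233] [285. 369.] [0.694 0.343 0.083] [0.681 0.33  0.049] [0.706 0.35  0.116]
side white [315 358  33  26 563] [330. 371.] [0.61  0.342 0.051] [0.577 0.289 0.008] [0.639 0.355 0.088]
```

View pics/crop1.png

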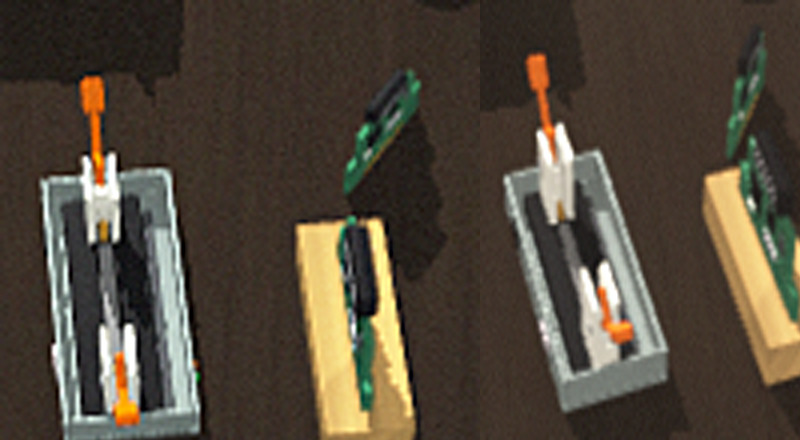

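The crop shows the long card in the block at crop (360,300), with its black bar. The shorter card stands loose at crop (385,130). I choose the one in the block. The block is centred at about (0.440, 0.037) with a yaw of about +7.5°. I'll swing the arm there.

Call:
send_rows:
  moves:
    - {"dp":[-1.5,6,0],"rot":[0,0,6]}
    - {"dp":[-1.5,6,0],"rot":[0,0,6]}
    - {"dp":[-1.5,6,0],"rot":[0,0,6]}
    - {"dp":[-1.5,6,0],"rot":[0,0,6]}
    - {"dp":[-1.5,6,0],"rot":[0,0,6]}

```text
validation failed for argument at $.mo...
```

Call:
send_rows:
  moves:
    - {"dp":[-1.5,6,0],"rot":[0,0,6],"grip":8.5}
    - {"dp":[-1.5,6,0],"rot":[0,0,6],"grip":8.5}
    - {"dp":[-1.5,6,0],"rot":[0,0,6],"grip":8.5}
    - {"dp":[-1.5,6,0],"rot":[0,0,6],"grip":8.5}
    - {"dp":[-1.5,6,0],"rot":[0,0,6],"grip":8.5}

```text
t: 0.78
tcp_pos: [0.4129, 0.4425, 0.2279]
ee_rot: [-3.14, 0.003, 0.759]
wrist_force: [0.3, 0.1, 0.7]
grip_width: 0.994
```

Call:
send_rows:
  moves:
    - {"dp":[-3.6,4.9,0],"rot":[0,0,6],"grip":8.5}
    - {"dp":[-3.2,5.2,0],"rot":[0,0,6],"grip":8.5}
    - {"dp":[-2.4,5.5,0],"rot":[0,0,6],"grip":8.5}
    - {"dp":[-1.9,5.7,0],"rot":[0,0,6],"grip":8.5}
    - {"dp":[-1.3,5.9,0],"rot":[0,0,6],"grip":8.5}

```text
t: 1.4
tcp_pos: [0.4496, 0.1324, 0.2277]
ee_rot: [3.141, 0.002, 0.214]
wrist_force: [1.1, -0.3, 0.3]
grip_width: 0.997
```

Call:
send_rows:
  moves:
    - {"dp":[-1,6,0],"rot":[0,0,5],"grip":8.5}
    - {"dp":[0,3,0],"rot":[0,0,3],"grip":8.5}
    - {"dp":[0,0,0],"rot":[0,0,0],"grip":8.5}

```text
t: 1.78
tcp_pos: [0.4556, 0.0342, 0.228]
ee_rot: [3.141, 0.002, 0.06]
wrist_force: [-0.6, 0.5, -0.6]
grip_width: 0.997
```

```bash
python3 - <<'E'
from h import *
o=bot.observe();print(o['tcp_pos'],o['ee_rot'],o['joints'],o['wrist_force'])
c=cam('wrist');save('w1',c['image']);np.savez('/tmp/w1',W=cloud(c),im=c['image']);print(c['position'],c['attitude'])
E
```

```text
[0.45557148 0.03424719 0.22803527] [3.14105403e+00 1.59690494e-03 6.01892677e-02] [-0.69766657  0.11570847  0.53235731  2.08567682 -0.07120218  0.95894722
 -0.06700898] [-0.55305851  0.46978598 -0.61708129]
[0.44955535 0.11860968 0.36980071] [-0.33068533  0.00054161  0.06067822]
```

View pics/w1.png

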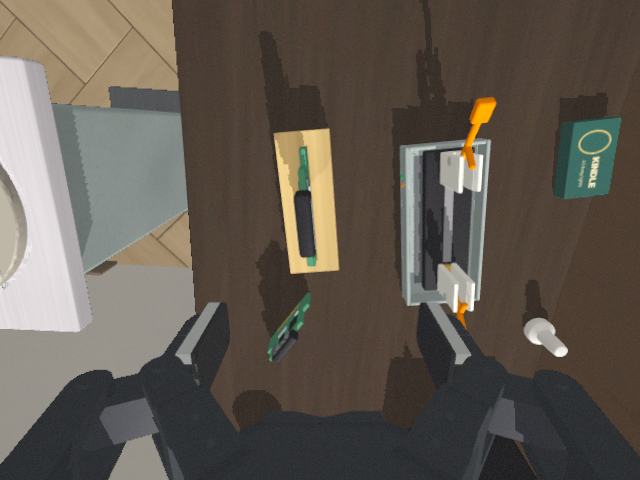

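The wrist view shows the bar at (306,225), the block at (307,200), the chassis rim spanning (402–490, 140–303), the white towers at (462,170) and (456,287), and the levers at (483,110) and (462,312). Next I'll measure these.

```bash
python3 - <<'E'
from h import *
d=np.load('/tmp/w1.npz');W=d['W'];im=d['im'];hsv=cv2.cvtColor(im,cv2.COLOR_RGB2HSV);h,s,v=[hsv[...,i].astype(int) for i in range(3)]
def win(u0,u1,v0,v1):
    m=np.zeros(h.shape,bool);m[v0:v1,u0:u1]=1;return m
def rect(m,n):
    P=W[m];P=P[~np.isnan(P[:,0])];r=cv2.minAreaRect((P[:,:2]*1000).astype(np.float32));print(n,len(P),'med',np.median(P,0).round(4),'c',np.round(r[0],1),np.round(r[1],1),round(r[2],2));return P
z=W[...,2]
rect(win(270,345,120,280)&(h>=12)&(h<28)&(s>80)&(z>.029)&(z<.036),'blocktop')
P=rect(win(290,325,180,270)&(v<70)&(z>.102)&(z<.114),'bartop')
for a in(.09,.1,.105,.11): print(a,(win(285,325,140,270)&(z>a)).sum())
rect(win(285,325,130,275)&(z>.045)&(z<.12),'card all')
rect(win(390,500,130,315)&(s<90)&(v>80)&(z>.0255)&(z<.033)&~(win(440,485,140,315)&(v>190)),'rim')
for n,w in dict(left=win(430,490,140,200),right=win(430,490,255,315)).items():
    m=w&(s<40)&(v>170)&(z>.066)&(z<.079);P=rect(m,'tower '+n)
    m8=m.astype(np.uint8);nn,l,st,c=cv2.connectedComponentsWithStats(m8)
    for i in range(1,nn):
        if st[i,4]>15: rect(l==i,'  cheek')
for n,w in dict(left=win(450,500,85,175),right=win(440,490,290,335)).items():
    P=rect(w&(h<18)&(s>150)&(v>120)&(z>.05),'lever '+n); print(P[P[:,2]>P[:,2].max()-.006].mean(0),P.min(0),P.max(0))
E
```

```text
blocktop 5560 med [0.4424 0.0522 0.0312] c [438.6  35.6] [ 54.2 151. ] 7.86
bartop 951 med [0.4389 0.0388 0.1061] c [439.   37.1] [13. 55.] 8.55
0.09 1210
0.1 1134
0.105 914
0.11 0
card all 1668 med [0.4376 0.0458 0.1053] c [438.7  36.3] [ 14.9 119.5] 7.75
rim 1863 med [0.5766 0.0394 0.0281] c [586.9  18.2] [ 84.8 180.7] 8.64
tower left 540 med [0.5869 0.0838 0.0717] c [582.4  84. ] [21.3 31.9] 8.7
  cheek 311 med [0.589  0.0839 0.0714] c [589.4  85. ] [ 6.8 31.8] 7.07
  cheek 226 med [0.5736 0.0838 0.072 ] c [575.1  82.9] [ 6.4 31.9] 10.35
tower right 410 med [ 0.6047 -0.0365  0.0716] c [601.  -39.2] [20.7 33.1] 8.62
  cheek 176 med [ 0.5923 -0.0379  0.0718] c [594.1 -39.9] [ 6.7 32.6] 8.62
  cheek 234 med [ 0.6074 -0.0353  0.0714] c [608.2 -38.2] [ 6.3 32.9] 8.41
lever left 415 med [0.5758 0.116  0.076 ] c [575.6 115.9] [13.8 56.3] 6.69
[0.57147466 0.14103576 0.09409973] [0.56594038 0.08816055 0.0510261 ] [0.58492162 0.14409448 0.09766312]
lever right 132 med [ 0.6031 -0.0594  0.0689] c [565.4  -9.7] [ 15.3 155.7] 39.4
[0.51019016 0.04547685 0.25493498] [ 0.51005069 -0.07409311  0.05547813] [0.60956035 0.04564467 0.25693047]
```

Card bar centre is (0.4389, 0.0368), yaw 8.0°. The slot's middle, from the tower tops, is (0.5917, 0.0224), yaw 8.6°. The chassis's middle is (0.5869, 0.0182). I'll align above the card, then lower.

Call:
send_rows:
  moves:
    - {"dp":[-1.65,-0.36,0],"rot":[0,0,-4.6],"grip":8.5}
    - {"dp":[0,0,5],"rot":[0,0,0],"grip":8.5}
    - {"dp":[0,0,0],"rot":[0,0,0],"grip":8.5}

```text
t: 2.2
tcp_pos: [0.4387, 0.0431, 0.1777]
ee_rot: [-3.14, 0.0, 0.154]
wrist_force: [-0.9, -0.6, 0.4]
grip_width: 0.996
```

Call:
send_rows:
  moves:
    - {"dp":[-0.08,0.6,3.5],"rot":[0,0,0.8],"grip":8.5}
    - {"dp":[0,0,0],"rot":[0,0,0],"grip":8.5}

```text
t: 2.45
tcp_pos: [0.4408, 0.0397, 0.1446]
ee_rot: [-3.139, -0.002, 0.144]
wrist_force: [0.3, -0.2, 0.9]
grip_width: 0.999
```

Call:
send_rows:
  moves:
    - {"dp":[-0.2,0.25,2.5],"rot":[0,0,0.2],"grip":8.5}
    - {"dp":[0,0,2.5],"rot":[0,0,0],"grip":8.5}
    - {"dp":[0,0,1.2],"rot":[0,0,0],"grip":8.5}
    - {"dp":[0,0,0],"rot":[0,0,0],"grip":8.5}

```text
t: 2.95
tcp_pos: [0.4465, 0.0419, 0.0888]
ee_rot: [-3.135, -0.013, 0.146]
wrist_force: [0.9, -0.3, 0.4]
grip_width: 0.997
```

```bash
python3 - <<'E'
from h import *
o=bot.observe();print(o['tcp_pos'].round(4),o['ee_rot'].round(4),o['joints'].round(3),o['qd'].round(3))
E
```

```text
[0.4465 0.0419 0.0888] [-3.1349 -0.0134  0.1457] [-0.606  0.339  0.448  2.237 -0.269  0.6    0.187] [-0.01  -0.023  0.01  -0.02   0.006  0.016 -0.007]
```

Call:
send_rows:
  moves:
    - {"dp":[-0.7,0.6,0],"rot":[0,0,0.3],"grip":8.5}
    - {"dp":[0,0,0],"rot":[0,0,0],"grip":8.5}
    - {"dp":[0,0,0],"rot":[0,0,0],"grip":8.5}

```text
t: 3.32
tcp_pos: [0.4416, 0.0349, 0.0911]
ee_rot: [-3.134, -0.017, 0.14]
wrist_force: [0.6, 0.5, 0.8]
grip_width: 0.999
```

```bash
python3 - <<'E'
from h import *
o=bot.observe();print(o['tcp_pos'].round(4),o['ee_rot'].round(4),o['joints'].round(3),o['qd'].round(3))
E
```

```text
[0.4416 0.0349 0.0911] [-3.1337 -0.0172  0.14  ] [-0.6    0.325  0.454  2.25  -0.266  0.596  0.193] [ 0.001 -0.011  0.008  0.006  0.004  0.006 -0.002]
```

```bash
cat >> h.py <<'E'
def go(p,yaw):
    o=bot.observe();M=rot(o['ee_rot']);D=rot([np.pi,0,yaw])
    print('tcp',o['tcp_pos'].round(4),'ee',o['ee_rot'].round(4),'F',o['wrist_force'].round(1),'w',round(o['grip_width'],3),'t',round(o['t'],2))
    print('dp',(M.T@(np.array(p)-o['tcp_pos'])*100).round(2),'rot',np.degrees(R.from_matrix(M.T@D).as_rotvec()).round(2))
E
python3 -c "
from h import *
go([.4389,.0368,.079],.14)"
```

```text
tcp [0.4416 0.0349 0.0911] ee [-3.1337 -0.0172  0.14  ] F [0.6 0.5 0.8] w 0.999 t 3.33
dp [-0.27 -0.21  1.21] rot [-0.45 -0.99  0.01]
```

Call:
send_rows:
  moves:
    - {"dp":[-0.3,-0.2,0.6],"rot":[-0.4,-1,0],"grip":8.5}
    - {"dp":[0,0,0.6],"rot":[0,0,0],"grip":8.5}
    - {"dp":[0,0,0],"rot":[0,0,0],"grip":8.5}
    - {"dp":[0,0,0],"rot":[0,0,0],"grip":8.5}

```text
t: 3.82
tcp_pos: [0.4383, 0.037, 0.0782]
ee_rot: [-3.141, 0.002, 0.141]
wrist_force: [-0.7, -0.3, -0.1]
grip_width: 0.992
```

```bash
python3 -c "
from h import *
go([.4389,.0368,.079],.14)"
```

```text
tcp [0.4383 0.037  0.0782] ee [-3.1412e+00  1.9000e-03  1.4070e-01] F [-0.7 -0.3 -0.1] w 0.992 t 3.83
dp [ 0.06  0.02 -0.08] rot [-0.02  0.11  0.04]
```

Call:
send_rows:
  moves:
    - {"dp":[0.05,0,0],"rot":[0,0,0],"grip":0}
    - {"dp":[0,0,0],"rot":[0,0,0],"grip":0}
    - {"dp":[0,0,0],"rot":[0,0,0],"grip":0}
    - {"dp":[0,0,0],"rot":[0,0,0],"grip":0}
    - {"dp":[0,0,0],"rot":[0,0,0],"grip":0}

```text
t: 4.45
tcp_pos: [0.4392, 0.037, 0.0785]
ee_rot: [-3.141, 0.001, 0.14]
wrist_force: [0.8, -1.3, -1.3]
grip_width: 0.153
```

Call:
send_rows:
  moves:
    - {"dp":[0,0,0],"rot":[0,0,0],"grip":0}
    - {"dp":[0,0,0],"rot":[0,0,0],"grip":0}

```text
t: 4.7
tcp_pos: [0.4393, 0.037, 0.0785]
ee_rot: [-3.141, 0.001, 0.14]
wrist_force: [-1.3, -0.6, 0.4]
grip_width: 0.154
```

Call:
send_rows:
  moves:
    - {"dp":[0,0,-1],"rot":[0,0,0],"grip":0}
    - {"dp":[0,0,-1.2],"rot":[0,0,0],"grip":0}
    - {"dp":[0,0,-2],"rot":[0,0,0],"grip":0}
    - {"dp":[0,0,-2.5],"rot":[0,0,0],"grip":0}
    - {"dp":[0,0,-2.5],"rot":[0,0,0],"grip":0}

```text
t: 5.32
tcp_pos: [0.4374, 0.0361, 0.1742]
ee_rot: [3.141, 0.005, 0.139]
wrist_force: [1.1, -0.3, -2.2]
grip_width: 0.152
```

```bash
python3 -c "
from h import *
go([.5917,.0224,.168],.150)"
```

```text
tcp [0.4374 0.0361 0.1742] ee [3.141  0.0051 0.1395] F [ 1.1 -0.3 -2.2] w 0.152 t 5.33
dp [15.09  3.5   0.55] rot [ 0.03  0.29 -0.6 ]
```

Call:
send_rows:
  moves:
    - {"dp":[4,0.9,0],"rot":[0,0.3,-0.6],"grip":0}
    - {"dp":[4,0.9,0],"rot":[0,0,0],"grip":0}
    - {"dp":[4,0.9,0],"rot":[0,0,0],"grip":0}
    - {"dp":[2.5,0.7,0],"rot":[0,0,0],"grip":0}
    - {"dp":[0,0,0],"rot":[0,0,0],"grip":0}

```text
t: 5.95
tcp_pos: [0.5899, 0.0243, 0.181]
ee_rot: [-3.139, -0.006, 0.152]
wrist_force: [-0.3, 0.2, -1.4]
grip_width: 0.152
```

```bash
python3 - <<'E'
from h import *
go([.5917,.0224,.168],.150)
c=cam('wrist');save('w2',c['image']);np.savez('/tmp/w2',W=cloud(c),im=c['image'])
E
```

```text
tcp [0.5899 0.0243 0.181 ] ee [-3.1392 -0.0057  0.1523] F [-0.3  0.2 -1.4] w 0.152 t 5.95
dp [0.14 0.22 1.3 ] rot [-0.14 -0.33  0.13]
```

View pics/w2.png

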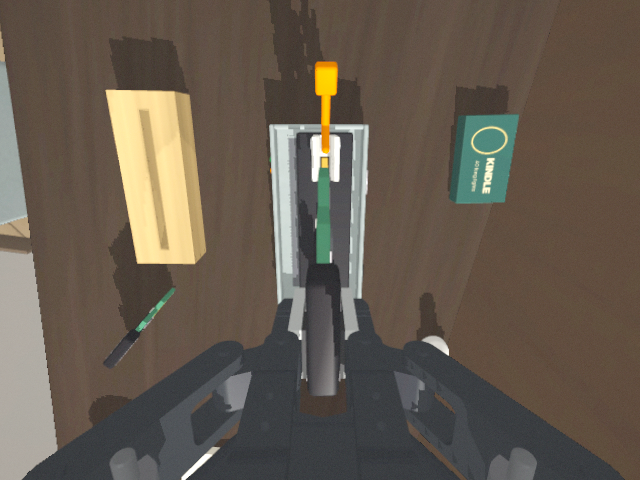

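The card is held in line over the channel: the left tower is at (325,158), the card at (323,215) and the left lever at (326,80). I'll measure the card against the tower in this view.

```bash
python3 - <<'E'
from h import *
d=np.load('/tmp/w2.npz');W=d['W'];im=d['im'];hsv=cv2.cvtColor(im,cv2.COLOR_RGB2HSV);h,s,v=[hsv[...,i].astype(int) for i in range(3)];z=W[...,2]
def win(u0,u1,v0,v1):
    m=np.zeros(h.shape,bool);m[v0:v1,u0:u1]=1;return m
a=.150;ex=np.array([np.cos(a),np.sin(a)]);ey=np.array([-np.sin(a),np.cos(a)])
def st(m,n):
    P=W[m];X=(P[:,:2]-[.5917,.0224])@ex*1000;Y=(P[:,:2]-[.5917,.0224])@ey*1000
    print(n,len(P),'x',np.percentile(X,[1,50,99]).round(1),'y',np.percentile(Y,[1,50,99]).round(1),'z',np.percentile(P[:,2],[1,50,99]).round(4))
    return X,Y,P
m=win(300,350,130,190)&(s<50)&(v>150)&(z>.066)&(z<.078)
st(m,'towerL')
n,l,stt,c=cv2.connectedComponentsWithStats(m.astype(np.uint8))
for i in range(1,n):
    if stt[i,4]>20: st(l==i,' cheek')
g=win(305,340,155,268)&(h>55)&(h<95)&(s>70)&(z>.08)
X,Y,P=st(g,'card green')
for lo,hi in((20,35),(35,48),(48,60)):
    k=(Y>lo)&(Y<hi)
    if k.sum()>5: print(lo,hi,k.sum(),np.percentile(X[k],[2,50,98]).round(1),np.percentile(P[k,2],[2,50,98]).round(4))
st(win(300,345,262,400)&(v<80)&(z>.17)&(z<.24),'bar')
o=win(310,345,55,150)&(h<18)&(s>150)&(z>.05)
X,Y,P=st(o,'leverL')
E
```

```text
towerL 706 x [-10.5   4.2   9.6] y [46.5 63.7 78.1] z [0.0667 0.0715 0.0736]
 cheek 345 x [-10.5  -7.6  -4.6] y [46.5 64.8 78.1] z [0.0666 0.0715 0.0736]
 cheek 360 x [4.  6.7 9.7] y [46.5 62.6 78.1] z [0.0667 0.0716 0.0735]
card green 1163 x [-5.5 -2.4  0.4] y [28.3 45.9 61.6] z [0.1269 0.1817 0.1883]
20 35 206 [-5.5 -2.9  0.1] [0.1861 0.1871 0.1884]
35 48 595 [-5.5 -2.5  0.3] [0.1534 0.1863 0.1881]
48 60 253 [-4.8 -2.2  0.4] [0.1525 0.1536 0.1549]
bar 2679 x [-10.9  -3.3   5.3] y [-22.6  17.   29.4] z [0.1905 0.208  0.2237]
leverL 167 x [-7.2 -2.4  6. ] y [ 71.2  91.8 122.8] z [0.0659 0.0751 0.0954]
```

Call:
send_rows:
  moves:
    - {"dp":[0.28,0.12,2.5],"rot":[-0.1,-0.3,-0.3],"grip":0}
    - {"dp":[0,0,0.3],"rot":[0,0,0],"grip":0}
    - {"dp":[0,0,0],"rot":[0,0,0],"grip":0}
    - {"dp":[0,0,0],"rot":[0,0,0],"grip":0}

```text
t: 6.5
tcp_pos: [0.5889, 0.0244, 0.1549]
ee_rot: [-3.139, 0.001, 0.158]
wrist_force: [0.1, -0.0, -1.3]
grip_width: 0.155
```

```bash
python3 -c "
from h import *
go([.5926,.0233,.142],.158)"
```

```text
tcp [0.5889 0.0244 0.1549] ee [-3.1388e+00  1.2000e-03  1.5790e-01] F [ 0.1 -0.  -1.3] w 0.155 t 6.5
dp [0.35 0.17 1.29] rot [-0.16  0.07 -0.01]
```

Call:
send_rows:
  moves:
    - {"dp":[0.38,0.17,0],"rot":[-0.2,0,0],"grip":0}
    - {"dp":[0,0,0],"rot":[0,0,0],"grip":0}
    - {"dp":[0,0,0],"rot":[0,0,0],"grip":0}

```text
t: 6.88
tcp_pos: [0.5938, 0.0234, 0.1563]
ee_rot: [3.141, -0.001, 0.158]
wrist_force: [-0.4, -0.4, -2.3]
grip_width: 0.154
```

```bash
cat > chk.py <<'E'
from h import *
import sys
go([.5926,.0233,.0945],.158)
c=cam('wrist');W=cloud(c);im=c['image'];hsv=cv2.cvtColor(im,cv2.COLOR_RGB2HSV);h,s,v=[hsv[...,i].astype(int) for i in range(3)];z=W[...,2]
a=.150;ex=np.array([np.cos(a),np.sin(a)]);ey=np.array([-np.sin(a),np.cos(a)])
L=(W[...,:2]-[.5917,.0224]);X=L@ex*1000;Y=L@ey*1000
t=(s<50)&(v>140)&(z>.066)&(z<.078)&(abs(X)<14)&(Y>44)&(Y<80)
print('towerL',t.sum(),np.percentile(X[t],[1,99]).round(1),np.percentile(Y[t],[1,99]).round(1))
g=(h>55)&(h<95)&(s>70)&(z>.05)&(abs(X)<9)&(abs(Y)<70)
for lo,hi in((22,35),(35,44),(47,60)):
    k=g&(Y>lo)&(Y<hi)
    if k.sum()>5: print(lo,hi,k.sum(),np.percentile(X[k],[3,97]).round(1),'z',np.percentile(z[k],[5,50,95]).round(4),'ymax',Y[k].max().round(1))
if len(sys.argv)>1: save(sys.argv[1],im)
E
python3 chk.py
```

```text
tcp [0.5938 0.0234 0.1563] ee [ 3.1409e+00 -1.0000e-03  1.5790e-01] F [-0.4 -0.4 -2.3] w 0.154 t 6.88
dp [-0.12 -0.02  6.18] rot [ 0.04 -0.06 -0.  ]
towerL 862 [-10.3   9.6] [46.6 77.8]
22 35 246 [-2.   3.6] z [0.1612 0.1622 0.1631] ymax 34.9
35 44 276 [-2.   3.7] z [0.1611 0.1622 0.1632] ymax 44.0
47 60 344 [-1.5  3.6] z [0.1052 0.1286 0.1298] ymax 60.0
```

Call:
send_rows:
  moves:
    - {"dp":[-0.12,0,0.6],"rot":[0,0,0],"grip":0}
    - {"dp":[0,0,0.5],"rot":[0,0,0],"grip":0}
    - {"dp":[0,0,0],"rot":[0,0,0],"grip":0}
    - {"dp":[0,0,0],"rot":[0,0,0],"grip":0}

```text
t: 7.42
tcp_pos: [0.5921, 0.0231, 0.144]
ee_rot: [3.141, -0.0, 0.158]
wrist_force: [0.8, 0.5, 0.3]
grip_width: 0.153
```

```bash
python3 chk.py
```

```text
tcp [0.5921 0.0231 0.144 ] ee [ 3.1409 -0.      0.1578] F [0.8 0.5 0.3] w 0.153 t 7.42
dp [ 0.05 -0.02  4.95] rot [ 0.04 -0.   -0.01]
towerL 967 [-10.2   9.6] [46.7 78.1]
22 35 249 [-3.6  1.8] z [0.1489 0.15   0.1508] ymax 35.0
35 44 283 [-3.6  2. ] z [0.1485 0.1499 0.1508] ymax 44.0
47 60 351 [-3.2  1.9] z [0.0912 0.1163 0.1174] ymax 60.0
```

Call:
send_rows:
  moves:
    - {"dp":[0.05,0,0.5],"rot":[0,0,0],"grip":0}
    - {"dp":[0,0,0.5],"rot":[0,0,0],"grip":0}
    - {"dp":[0,0,0],"rot":[0,0,0],"grip":0}

```text
t: 7.85
tcp_pos: [0.5927, 0.0232, 0.1333]
ee_rot: [3.141, -0.0, 0.158]
wrist_force: [0.5, 0.8, -1.6]
grip_width: 0.156
```

```bash
python3 chk.py
```

```text
tcp [0.5927 0.0232 0.1333] ee [ 3.1409e+00 -1.0000e-04  1.5800e-01] F [ 0.5  0.8 -1.6] w 0.156 t 7.85
dp [-0.   -0.01  3.88] rot [ 0.04 -0.    0.  ]
towerL 1077 [-10.4   9.6] [46.8 78. ]
22 35 247 [-3.   2.3] z [0.1383 0.1393 0.1402] ymax 35.0
35 44 278 [-3.1  2.6] z [0.1382 0.1392 0.1403] ymax 44.0
47 60 349 [-2.7  2.5] z [0.0823 0.1055 0.1067] ymax 60.0
```

Call:
send_rows:
  moves:
    - {"dp":[0,0,0.6],"rot":[0,0,0],"grip":0}
    - {"dp":[0,0,0.6],"rot":[0,0,0],"grip":0}
    - {"dp":[0,0,0.6],"rot":[0,0,0],"grip":0}
    - {"dp":[0,0,0],"rot":[0,0,0],"grip":0}

```text
t: 8.4
tcp_pos: [0.5925, 0.0231, 0.1141]
ee_rot: [3.141, 0.0, 0.158]
wrist_force: [-0.7, 0.1, -1.4]
grip_width: 0.152
```

```bash
python3 chk.py
```

```text
tcp [0.5925 0.0231 0.1141] ee [3.1409e+00 2.0000e-04 1.5780e-01] F [-0.7  0.1 -1.4] w 0.152 t 8.4
dp [ 0.01 -0.02  1.96] rot [ 0.04  0.01 -0.01]
towerL 1327 [-10.5   9.6] [46.6 78.1]
22 35 246 [-3.2  2.2] z [0.119  0.1199 0.1209] ymax 35.0
35 44 281 [-3.2  2.5] z [0.1189 0.12   0.121 ] ymax 44.0
47 60 358 [-2.8  2.4] z [0.0602 0.0863 0.0876] ymax 60.0
```

Call:
send_rows:
  moves:
    - {"dp":[0,0,0.6],"rot":[0,0,0],"grip":0}
    - {"dp":[0,0,0.5],"rot":[0,0,0],"grip":0}
    - {"dp":[0,0,0.3],"rot":[0,0,0],"grip":0}
    - {"dp":[0,0,0],"rot":[0,0,0],"grip":0}

```text
t: 8.95
tcp_pos: [0.5929, 0.0231, 0.0995]
ee_rot: [3.141, -0.001, 0.158]
wrist_force: [-0.3, -0.3, -1.2]
grip_width: 0.157
```

Call:
send_rows:
  moves:
    - {"dp":[0,0,0.15],"rot":[0,0,0],"grip":0}
    - {"dp":[0,0,0],"rot":[0,0,0],"grip":0}

```text
t: 9.2
tcp_pos: [0.5929, 0.0231, 0.0981]
ee_rot: [3.141, -0.001, 0.158]
wrist_force: [0.1, -0.2, -1.3]
grip_width: 0.155
```

Call:
send_rows:
  moves:
    - {"dp":[0,0,0.15],"rot":[0,0,0],"grip":0}
    - {"dp":[0,0,0],"rot":[0,0,0],"grip":0}

```text
t: 9.45
tcp_pos: [0.5929, 0.0231, 0.0966]
ee_rot: [3.141, -0.001, 0.158]
wrist_force: [-0.5, -0.5, -1.4]
grip_width: 0.156
```

Call:
send_rows:
  moves:
    - {"dp":[0,0,0.1],"rot":[0,0,0],"grip":0}
    - {"dp":[0,0,0],"rot":[0,0,0],"grip":0}

```text
t: 9.7
tcp_pos: [0.5929, 0.0231, 0.0955]
ee_rot: [3.141, -0.001, 0.158]
wrist_force: [-1.4, -0.1, -2.3]
grip_width: 0.156
```

```bash
python3 chk.py
```

```text
tcp [0.5929 0.0231 0.0955] ee [ 3.141e+00 -7.000e-04  1.577e-01] F [-1.4 -0.1 -2.3] w 0.156 t 9.7
dp [-0.03 -0.03  0.1 ] rot [ 0.04 -0.04 -0.02]
towerL 1614 [-10.4   9.6] [46.5 78.1]
22 35 250 [-2.8  2.7] z [0.1006 0.1015 0.1025] ymax 35.0
35 44 287 [-2.8  2.8] z [0.1003 0.1015 0.1024] ymax 44.0
47 60 328 [-2.6  2.8] z [0.0569 0.0679 0.069 ] ymax 60.0
```

Call:
send_rows:
  moves:
    - {"dp":[0,0,0.08],"rot":[0,0,0],"grip":0}
    - {"dp":[0,0,0],"rot":[0,0,0],"grip":0}

```text
t: 10.0
tcp_pos: [0.5929, 0.0231, 0.0947]
ee_rot: [3.141, -0.001, 0.158]
wrist_force: [0.3, -0.3, -1.2]
grip_width: 0.152
```

Call:
send_rows:
  moves:
    - {"dp":[0,0,0.06],"rot":[0,0,0],"grip":0}
    - {"dp":[0,0,0],"rot":[0,0,0],"grip":0}

```text
t: 10.25
tcp_pos: [0.593, 0.023, 0.0945]
ee_rot: [3.141, -0.001, 0.157]
wrist_force: [-0.6, -0.3, 0.2]
grip_width: 0.154
```

Call:
send_rows:
  moves:
    - {"dp":[0,0,0.06],"rot":[0,0,0],"grip":0}
    - {"dp":[0,0,0],"rot":[0,0,0],"grip":0}

```text
t: 10.5
tcp_pos: [0.5931, 0.023, 0.0945]
ee_rot: [-3.142, -0.001, 0.157]
wrist_force: [-1.2, -0.1, -0.3]
grip_width: 0.154
```

The card stopped at TCP z 0.0945, the predicted contact height, and its weight is off the wrist. Releasing it now.

Call:
send_rows:
  moves:
    - {"dp":[0,0,0],"rot":[0,0,0],"grip":5}
    - {"dp":[0,0,0],"rot":[0,0,0],"grip":5}
    - {"dp":[0,0,0],"rot":[0,0,0],"grip":5}
    - {"dp":[0,0,0],"rot":[0,0,0],"grip":5}
    - {"dp":[0,0,0],"rot":[0,0,0],"grip":5}

```text
t: 11.12
tcp_pos: [0.5942, 0.0232, 0.0945]
ee_rot: [3.141, -0.003, 0.158]
wrist_force: [0.6, -0.3, 0.1]
grip_width: 0.582
```

Call:
send_rows:
  moves:
    - {"dp":[0,0,-2],"rot":[0,0,0],"grip":5}
    - {"dp":[0,0,-4],"rot":[0,0,0],"grip":5}
    - {"dp":[0,0,-4],"rot":[0,0,0],"grip":5}
    - {"dp":[0,0,0],"rot":[0,0,0],"grip":5}

```text
t: 11.62
tcp_pos: [0.5946, 0.0225, 0.2015]
ee_rot: [3.141, -0.005, 0.157]
wrist_force: [-0.5, -0.1, -0.8]
grip_width: 0.586
```

```bash
python3 chk.py w3
```

```text
tcp [0.5946 0.0225 0.2015] ee [ 3.1407 -0.0055  0.1567] F [-0.5 -0.1 -0.8] w 0.586 t 11.62
dp [-0.24 -0.12 10.7 ] rot [ 0.05 -0.31 -0.07]
towerL 643 [-10.2   9.7] [46.7 77.6]
22 35 94 [-2.6  3.3] z [0.099  0.1004 0.1025] ymax 35.0
35 44 99 [-1.9  3.3] z [0.0989 0.1003 0.1013] ymax 44.0
47 60 118 [-2.2  2.7] z [0.0578 0.0669 0.068 ] ymax 59.7
```

View pics/w3.png

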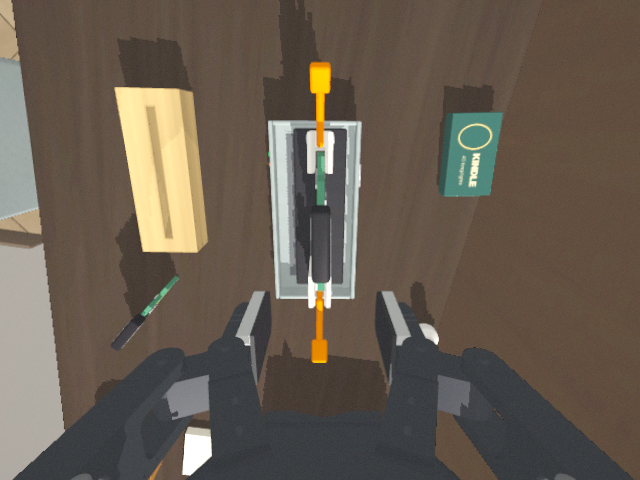

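The card stands upright in the towers at (320,245), and both levers are open at (320,78) and (319,350). Now to the left lever: shut the fingers, move outboard, then descend.

Call:
send_rows:
  moves:
    - {"dp":[-0.2,-5,0],"rot":[0,-0.3,0.4],"grip":0}
    - {"dp":[0,-5,0],"rot":[0,0,0],"grip":0}
    - {"dp":[0,-4.5,0],"rot":[0,0,0],"grip":0}
    - {"dp":[0,0,0],"rot":[0,0,0],"grip":0}
    - {"dp":[0,0,0],"rot":[0,0,0],"grip":0}

```text
t: 12.3
tcp_pos: [0.567, 0.1677, 0.198]
ee_rot: [3.139, 0.007, 0.147]
wrist_force: [0.0, -0.9, -0.0]
grip_width: 0.002
```

```bash
cat >> h.py <<'E'
def S(y,z,x=0.):
    a=.150;p=np.array([.5917,.0224])+np.array([np.cos(a),np.sin(a)])*x/1e3+np.array([-np.sin(a),np.cos(a)])*y/1e3
    return [p[0],p[1],z/1e3]
def where():
    p=bot.observe()['tcp_pos'];a=.150;d=p[:2]-[.5917,.0224]
    print('S x,y,z',np.round([1e3*(d@[np.cos(a),np.sin(a)]),1e3*(d@[-np.sin(a),np.cos(a)]),1e3*p[2]],1))
E
python3 -c "
from h import *
where();go(S(146,82),.150)"
```

```text
S x,y,z [ -2.7 147.4 198. ]
tcp [0.567  0.1677 0.198 ] ee [3.1389 0.0067 0.1468] F [ 0.  -0.9 -0. ] w 0.002 t 12.3
dp [ 0.35  0.1  11.6 ] rot [ 0.15  0.38 -0.18]
```

Call:
send_rows:
  moves:
    - {"dp":[0.25,0,4],"rot":[0.1,0.4,-0.2],"grip":0}
    - {"dp":[0,0,4],"rot":[0,0,0],"grip":0}
    - {"dp":[0,0,3],"rot":[0,0,0],"grip":0}
    - {"dp":[0,0,0],"rot":[0,0,0],"grip":0}
    - {"dp":[0,0,0],"rot":[0,0,0],"grip":0}

```text
t: 12.92
tcp_pos: [0.5715, 0.1607, 0.0867]
ee_rot: [3.139, -0.002, 0.141]
wrist_force: [0.3, 1.0, 0.7]
grip_width: -0.001
```

```bash
python3 -c "
from h import *
where();go(S(138,80),.150)
c=cam('side');save('s3',cv2.resize(c['image'][150:320,220:420],None,fx=3,fy=3,interpolation=cv2.INTER_CUBIC))"
```

```text
S x,y,z [  0.7 139.8  86.7]
tcp [0.5715 0.1607 0.0867] ee [ 3.1386e+00 -2.4000e-03  1.4090e-01] F [0.3 1.  0.7] w -0.001 t 12.93
dp [-0.07  0.18  0.67] rot [ 0.17 -0.14 -0.52]
```

View pics/s3.png

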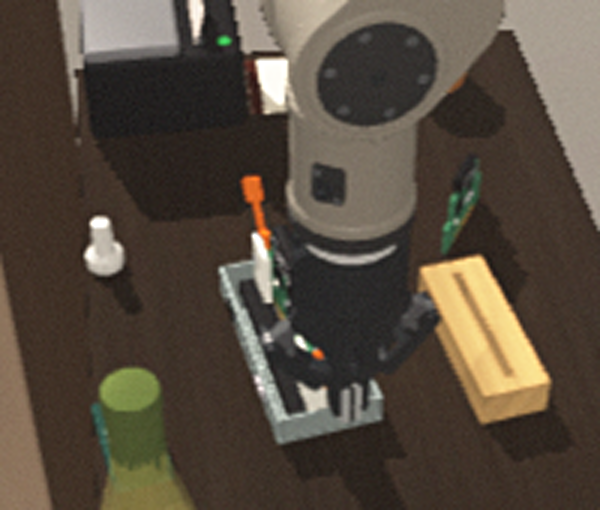

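The fingers stand just outside the left tab, at about (350,400), with nothing else near them. I'll lower to about 80 mm and push inward along the arc.

Call:
send_rows:
  moves:
    - {"dp":[-0.1,0,0.6],"rot":[0.2,-0.1,-0.5],"grip":0}
    - {"dp":[0,0.2,0],"rot":[0,0,0],"grip":0}
    - {"dp":[0,0.2,0],"rot":[0,0,0],"grip":0}

```text
t: 13.35
tcp_pos: [0.5726, 0.1569, 0.083]
ee_rot: [-3.139, -0.005, 0.15]
wrist_force: [0.1, 0.3, -0.5]
grip_width: 0.002
```

```bash
python3 -c "
from h import *
where();go(S(128.6,87),.150)"
```

```text
S x,y,z [  1.2 135.8  83. ]
tcp [0.5726 0.1569 0.083 ] ee [-3.1395 -0.0047  0.1504] F [ 0.1  0.3 -0.5] w 0.002 t 13.35
dp [-0.12  0.72 -0.4 ] rot [-0.12 -0.27  0.02]
```

Call:
send_rows:
  moves:
    - {"dp":[-0.1,0.36,-0.2],"rot":[-0.1,-0.3,0],"grip":0}
    - {"dp":[0,0.36,-0.3],"rot":[0,0,0],"grip":0}
    - {"dp":[0,0.35,-0.3],"rot":[0,0,0],"grip":0}
    - {"dp":[0,0.3,-0.25],"rot":[0,0,0],"grip":0}

```text
t: 13.85
tcp_pos: [0.5737, 0.1444, 0.0947]
ee_rot: [-3.139, 0.0, 0.152]
wrist_force: [-0.3, 1.5, 0.4]
grip_width: 0.005
```

```bash
python3 -c "
from h import *
where();go(S(112.4,98.2),.150)"
```

```text
S x,y,z [  0.5 123.3  94.7]
tcp [0.5737 0.1444 0.0947] ee [-3.139e+00  2.000e-04  1.520e-01] F [-0.3  1.5  0.4] w 0.005 t 13.85
dp [-0.05  1.09 -0.36] rot [-0.15  0.01  0.12]
```

Call:
send_rows:
  moves:
    - {"dp":[0,0.4,-0.1],"rot":[-0.1,0,0.1],"grip":0}
    - {"dp":[0,0.4,-0.15],"rot":[0,0,0],"grip":0}
    - {"dp":[0,0.4,-0.15],"rot":[0,0,0],"grip":0}
    - {"dp":[0,0.4,-0.1],"rot":[0,0,0],"grip":0}

```text
t: 14.35
tcp_pos: [0.5767, 0.1283, 0.1007]
ee_rot: [-3.14, -0.001, 0.151]
wrist_force: [-0.3, 3.2, 2.9]
grip_width: -0.005
```

```bash
python3 -c "
from h import *
where();go(S(100,102.9),.150)"
```

```text
S x,y,z [  1.  107.  100.7]
tcp [0.5767 0.1283 0.1007] ee [-3.1398e+00 -1.0000e-03  1.5060e-01] F [-0.3  3.2  2.9] w -0.005 t 14.35
dp [-0.1   0.7  -0.22] rot [-0.1  -0.06  0.03]
```

Call:
send_rows:
  moves:
    - {"dp":[-0.05,0.35,-0.15],"rot":[-0.1,0,0],"grip":0}
    - {"dp":[0,0.35,-0.1],"rot":[0,0,0],"grip":0}
    - {"dp":[0,0.35,-0.1],"rot":[0,0,0],"grip":0}
    - {"dp":[0,0.3,-0.08],"rot":[0,0,0],"grip":0}

```text
t: 14.85
tcp_pos: [0.578, 0.1186, 0.1042]
ee_rot: [-3.137, -0.001, 0.154]
wrist_force: [0.4, 5.9, -1.2]
grip_width: -0.001
```

```bash
python3 -c "
from h import *
where();go(S(87,105),.150)"
```

```text
S x,y,z [  0.8  97.2 104.2]
tcp [0.578  0.1186 0.1042] ee [-3.1373e+00 -1.4000e-03  1.5380e-01] F [ 0.4  5.9 -1.2] w -0.001 t 14.85
dp [-0.09  1.02 -0.08] rot [-0.25 -0.08  0.22]
```

Call:
send_rows:
  moves:
    - {"dp":[0,0.35,-0.05],"rot":[-0.2,0,0.2],"grip":0}
    - {"dp":[0,0.35,-0.03],"rot":[0,0,0],"grip":0}

```text
t: 15.1
tcp_pos: [0.5788, 0.1146, 0.1048]
ee_rot: [-3.138, -0.001, 0.153]
wrist_force: [-0.4, 7.4, 4.3]
grip_width: 0.0
```

Call:
send_rows:
  moves:
    - {"dp":[0,0.3,0],"rot":[-0.1,0,0.1],"grip":0}

```text
t: 15.22
tcp_pos: [0.5791, 0.1132, 0.105]
ee_rot: [-3.138, -0.001, 0.152]
wrist_force: [-1.9, 7.7, 5.1]
grip_width: 0.001
```

```bash
python3 -c "
from h import *
where();go(S(87,105),.150)"
```

```text
S x,y,z [  1.1  91.6 105. ]
tcp [0.5791 0.1132 0.105 ] ee [-3.1376e+00 -1.4000e-03  1.5210e-01] F [-1.9  7.7  5.1] w 0.001 t 15.22
dp [-0.11  0.46  0.  ] rot [-0.23 -0.08  0.12]
```

Call:
send_rows:
  moves:
    - {"dp":[0,0.45,-0.03],"rot":[-0.2,0,0.1],"grip":0}

```text
t: 15.35
tcp_pos: [0.5795, 0.1106, 0.1055]
ee_rot: [-3.139, -0.001, 0.152]
wrist_force: [-2.1, 6.7, 3.6]
grip_width: 0.0
```

Call:
send_rows:
  moves:
    - {"dp":[0,0.45,0],"rot":[0,0,0],"grip":0}

```text
t: 15.48
tcp_pos: [0.5799, 0.108, 0.1057]
ee_rot: [-3.137, -0.001, 0.153]
wrist_force: [-1.7, 7.5, 5.8]
grip_width: -0.001
```

```bash
python3 -c "
from h import *
where();go(S(87,105),.150)"
```

```text
S x,y,z [  1.1  86.4 105.7]
tcp [0.5799 0.108  0.1057] ee [-3.1368e+00 -8.0000e-04  1.5350e-01] F [-1.7  7.5  5.8] w -0.001 t 15.47
dp [-0.11 -0.06  0.07] rot [-0.27 -0.05  0.2 ]
```

Call:
send_rows:
  moves:
    - {"dp":[0,0.35,0],"rot":[0,0,0],"grip":0}

```text
t: 15.6
tcp_pos: [0.58, 0.1069, 0.1059]
ee_rot: [-3.134, -0.0, 0.155]
wrist_force: [-2.1, 10.2, 2.8]
grip_width: -0.003
```

Call:
send_rows:
  moves:
    - {"dp":[0,0.35,0],"rot":[0,0,0],"grip":0}

```text
t: 15.72
tcp_pos: [0.58, 0.1068, 0.106]
ee_rot: [-3.13, 0.0, 0.157]
wrist_force: [-2.7, 11.1, 4.0]
grip_width: -0.001
```

```bash
python3 -c "
from h import *
where();go(S(87,105),.150)"
```

```text
S x,y,z [  1.   85.2 106. ]
tcp [0.58   0.1068 0.106 ] ee [-3.1297e+00  1.0000e-04  1.5740e-01] F [-2.7 11.1  4. ] w -0.001 t 15.72
dp [-0.1  -0.18  0.1 ] rot [-0.68  0.01  0.42]
```

The left lever has reached its stop: the motion ended at y = 85 mm with 11 N. I'll back off, then go over to the right one.

Call:
send_rows:
  moves:
    - {"dp":[0,-1,0],"rot":[-0.6,0,0.4],"grip":0}
    - {"dp":[0,-0.5,-4],"rot":[0,0,0],"grip":0}
    - {"dp":[0,0,-5],"rot":[0,0,0],"grip":0}
    - {"dp":[0,5,0],"rot":[0,0,0],"grip":0}
    - {"dp":[0,5,0],"rot":[0,0,0],"grip":0}

```text
t: 16.35
tcp_pos: [0.5917, 0.0231, 0.1973]
ee_rot: [3.136, 0.004, 0.157]
wrist_force: [1.3, -0.8, 0.8]
grip_width: -0.0
```

```bash
python3 -c "
from h import *
where();go(S(-150,190),.150)
c=cam('side');save('s4',cv2.resize(c['image'][180:320,240:420],None,fx=4,fy=4,interpolation=cv2.INTER_CUBIC))"
```

```text
S x,y,z [1.000e-01 7.000e-01 1.973e+02]
tcp [0.5917 0.0231 0.1973] ee [3.1358 0.004  0.1575] F [ 1.3 -0.8  0.8] w -0.0 t 16.35
dp [-0.12 15.06  0.82] rot [0.33 0.23 0.43]
```

View pics/s4.png

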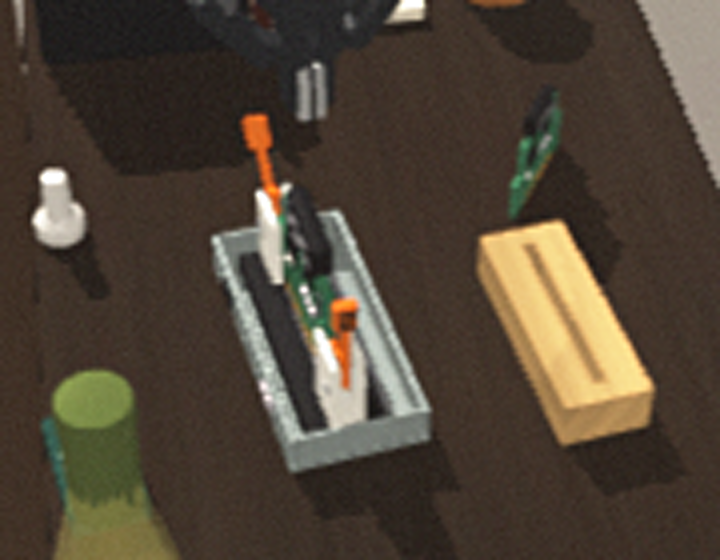

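The left lever stands upright at (343,320) and the right one is still open at (257,130). Going on to the right side.

Call:
send_rows:
  moves:
    - {"dp":[-0.1,5,0],"rot":[0.3,0.2,0.4],"grip":0}
    - {"dp":[0,5,0],"rot":[0,0,0],"grip":0}
    - {"dp":[0,4.5,0],"rot":[0,0,0],"grip":0}
    - {"dp":[0,0,0],"rot":[0,0,0],"grip":0}
    - {"dp":[0,0,0],"rot":[0,0,0],"grip":0}

```text
t: 17.02
tcp_pos: [0.6103, -0.1385, 0.1978]
ee_rot: [3.13, 0.004, 0.134]
wrist_force: [0.0, 0.2, 0.4]
grip_width: -0.0
```

```bash
python3 -c "
from h import *
where();go(S(-148,85),.150)"
```

```text
S x,y,z [  -5.7 -161.9  197.8]
tcp [ 0.6103 -0.1385  0.1978] ee [3.1295 0.0041 0.1344] F [0.  0.2 0.4] w -0.0 t 17.02
dp [ 0.6  -1.54 11.26] rot [ 0.69  0.24 -0.89]
```

Call:
send_rows:
  moves:
    - {"dp":[0.5,-1.1,3],"rot":[0.7,0.2,-0.9],"grip":0}
    - {"dp":[0,0,4],"rot":[0,0,0],"grip":0}
    - {"dp":[0,0,3.5],"rot":[0,0,0],"grip":0}
    - {"dp":[0,0,0],"rot":[0,0,0],"grip":0}
    - {"dp":[0,0,0],"rot":[0,0,0],"grip":0}

```text
t: 17.65
tcp_pos: [0.6149, -0.1205, 0.0912]
ee_rot: [-3.141, -0.0, 0.159]
wrist_force: [0.3, 0.1, 1.0]
grip_width: 0.003
```

```bash
python3 -c "
from h import *
where();go(S(-140,82),.150)"
```

```text
S x,y,z [   1.6 -144.7   91.2]
tcp [ 0.6149 -0.1205  0.0912] ee [-3.1409e+00 -4.0000e-04  1.5860e-01] F [0.3 0.1 1. ] w 0.003 t 17.65
dp [-0.16 -0.48  0.92] rot [-0.04 -0.02  0.5 ]
```

Call:
send_rows:
  moves:
    - {"dp":[-0.15,0,0.85],"rot":[0,0,0.5],"grip":0}
    - {"dp":[0,-0.35,0],"rot":[0,0,0],"grip":0}
    - {"dp":[0,-0.35,0],"rot":[0,0,0],"grip":0}

```text
t: 18.02
tcp_pos: [0.6141, -0.1135, 0.0853]
ee_rot: [3.141, -0.005, 0.149]
wrist_force: [0.4, -0.6, -0.7]
grip_width: 0.0
```

```bash
python3 -c "
from h import *
where();go(S(-128.6,87),.150)"
```

```text
S x,y,z [   1.9 -137.7   85.3]
tcp [ 0.6141 -0.1135  0.0853] ee [ 3.1412 -0.0052  0.1495] F [ 0.4 -0.6 -0.7] w 0.0 t 18.02
dp [-0.19 -0.91 -0.17] rot [ 0.02 -0.3  -0.03]
```

Call:
send_rows:
  moves:
    - {"dp":[-0.15,-0.3,0.2],"rot":[0,-0.3,0],"grip":0}
    - {"dp":[0,-0.35,0],"rot":[0,0,0],"grip":0}
    - {"dp":[0,-0.35,-0.2],"rot":[0,0,0],"grip":0}
    - {"dp":[0,-0.35,-0.3],"rot":[0,0,0],"grip":0}

```text
t: 18.52
tcp_pos: [0.6121, -0.1055, 0.0908]
ee_rot: [3.134, -0.004, 0.146]
wrist_force: [1.4, -3.0, -0.5]
grip_width: 0.0
```

```bash
python3 -c "
from h import *
where();go(S(-112.4,98.2),.150)"
```

```text
S x,y,z [   1.1 -129.5   90.8]
tcp [ 0.6121 -0.1055  0.0908] ee [ 3.1336 -0.0042  0.1457] F [ 1.4 -3.  -0.5] w 0.0 t 18.52
dp [-0.11 -1.7  -0.76] rot [ 0.46 -0.24 -0.25]
```

Call:
send_rows:
  moves:
    - {"dp":[0,-0.4,-0.1],"rot":[0.4,-0.2,-0.2],"grip":0}
    - {"dp":[0,-0.4,-0.15],"rot":[0,0,0],"grip":0}
    - {"dp":[0,-0.4,-0.15],"rot":[0,0,0],"grip":0}
    - {"dp":[0,-0.4,-0.15],"rot":[0,0,0],"grip":0}

```text
t: 19.02
tcp_pos: [0.6105, -0.0905, 0.0979]
ee_rot: [3.139, -0.003, 0.148]
wrist_force: [0.9, -1.6, 1.5]
grip_width: 0.001
```

```bash
python3 -c "
from h import *
where();go(S(-106.3,100.9),.150)"
```

```text
S x,y,z [   1.7 -114.4   97.9]
tcp [ 0.6105 -0.0905  0.0979] ee [ 3.1389e+00 -2.6000e-03  1.4840e-01] F [ 0.9 -1.6  1.5] w 0.001 t 19.02
dp [-0.17 -0.81 -0.31] rot [ 0.16 -0.15 -0.09]
```

Call:
send_rows:
  moves:
    - {"dp":[-0.1,-0.45,-0.15],"rot":[0.2,-0.1,0],"grip":0}
    - {"dp":[0,-0.45,-0.12],"rot":[0,0,0],"grip":0}
    - {"dp":[0,-0.45,-0.12],"rot":[0,0,0],"grip":0}
    - {"dp":[0,-0.45,-0.1],"rot":[0,0,0],"grip":0}

```text
t: 19.52
tcp_pos: [0.6077, -0.0748, 0.1033]
ee_rot: [3.138, -0.003, 0.147]
wrist_force: [2.9, -4.5, -0.9]
grip_width: -0.004
```

```bash
python3 -c "
from h import *
where();go(S(-93.6,104.3),.150)"
```

```text
S x,y,z [  1.3 -98.5 103.3]
tcp [ 0.6077 -0.0748  0.1033] ee [ 3.1377 -0.0032  0.1472] F [ 2.9 -4.5 -0.9] w -0.004 t 19.52
dp [-0.13 -0.49 -0.1 ] rot [ 0.22 -0.18 -0.16]
```

Call:
send_rows:
  moves:
    - {"dp":[0,-0.45,-0.06],"rot":[0.2,0,-0.1],"grip":0}
    - {"dp":[0,-0.45,-0.04],"rot":[0,0,0],"grip":0}
    - {"dp":[0,-0.4,-0.02],"rot":[0.1,0,-0.1],"grip":0}

```text
t: 19.9
tcp_pos: [0.6063, -0.0646, 0.1048]
ee_rot: [3.138, -0.005, 0.149]
wrist_force: [2.0, -6.3, -0.3]
grip_width: 0.004
```

Call:
send_rows:
  moves:
    - {"dp":[0,-0.4,0],"rot":[0.1,0,0],"grip":0}

```text
t: 20.02
tcp_pos: [0.6061, -0.0636, 0.1051]
ee_rot: [3.136, -0.006, 0.147]
wrist_force: [3.5, -13.0, -1.3]
grip_width: 0.003
```

```bash
python3 -c "
from h import *
where();go(S(-86,105),.150)"
```

```text
S x,y,z [  1.4 -87.2 105.1]
tcp [ 0.6061 -0.0636  0.1051] ee [ 3.1358 -0.0059  0.1474] F [  3.5 -13.   -1.3] w 0.003 t 20.02
dp [-0.14 -0.12  0.01] rot [ 0.33 -0.34 -0.15]
```

Call:
send_rows:
  moves:
    - {"dp":[0,-0.3,0],"rot":[0.3,0,0],"grip":0}

```text
t: 20.15
tcp_pos: [0.606, -0.0637, 0.1051]
ee_rot: [3.137, -0.007, 0.146]
wrist_force: [3.5, -10.9, -3.7]
grip_width: 0.003
```

Call:
send_rows:
  moves:
    - {"dp":[0,1,0],"rot":[0,0,0],"grip":0}
    - {"dp":[0,1,-4],"rot":[0,0,0],"grip":0}
    - {"dp":[0,0,-6],"rot":[0,0,0],"grip":0}
    - {"dp":[0,5,-5],"rot":[0,0,0],"grip":0}
    - {"dp":[0,3,0],"rot":[0,0,0],"grip":0}

```text
t: 20.78
tcp_pos: [0.6174, -0.15, 0.2511]
ee_rot: [-3.136, 0.002, 0.157]
wrist_force: [0.4, -0.2, -1.1]
grip_width: -0.0
```

```bash
python3 - <<'E'
from h import *
where()
c=cam('side');i=c['image'][180:320,260:380];d=cam('wrist')
save('s5',np.hstack([cv2.resize(i,(410,478),interpolation=cv2.INTER_CUBIC),cv2.resize(d['image'],(390,478))]))
a=.150
for n,q in(('side',c),('wrist',d),('scene',cam('scene'))):
    W=cloud(q);hsv=cv2.cvtColor(q['image'],cv2.COLOR_RGB2HSV);h,s,v=[hsv[...,k].astype(int) for k in range(3)];z=W[...,2]
    L=W[...,:2]-[.5917,.0224];X=1e3*L@[np.cos(a),np.sin(a)];Y=1e3*L@[-np.sin(a),np.cos(a)]
    for nm,m in dict(levL=(h<18)&(s>140)&(Y>55)&(Y<135),levR=(h<18)&(s>140)&(Y<-55)&(Y>-135),bar=(v<75)&(abs(Y)<26)&(z>.085)&(z<.14)).items():
        m=m&(abs(X)<15)&(z>.05)&(z<.14)
        if m.sum()>8:
            t=m&(z>np.percentile(z[m],60)); print(n,nm,m.sum(),'topY',np.percentile(Y[t],[5,50,95]).round(1),'X',np.median(X[t]).round(1),'z',np.percentile(z[m],[5,50,95]).round(4))
E
```

```text
S x,y,z [  -0.3 -174.3  251.1]
side levL 72 topY [72.  77.2 79.9] X 1.3 z [0.0617 0.1029 0.1172]
side levR 74 topY [-73.7 -68.4 -65.1] X -0.5 z [0.0681 0.1032 0.117 ]
side bar 98 topY [-20.8   1.4  21.5] X 0.8 z [0.1075 0.1161 0.1197]
wrist levR 13 topY [-70.  -69.3 -59.7] X -2.8 z [0.0667 0.068  0.1158]
wrist bar 27 topY [-24.6 -18.4 -12.3] X -5.9 z [0.113  0.1158 0.1169]
scene levL 46 topY [68.9 73.7 76.1] X 0.2 z [0.0606 0.1045 0.1209]
scene levR 50 topY [-78.8 -71.7 -67.3] X 1.3 z [0.0705 0.1032 0.1193]
scene bar 125 topY [-23.2  -2.4  22.3] X 2.7 z [0.1035 0.1179 0.1228]
```

View pics/s5.png

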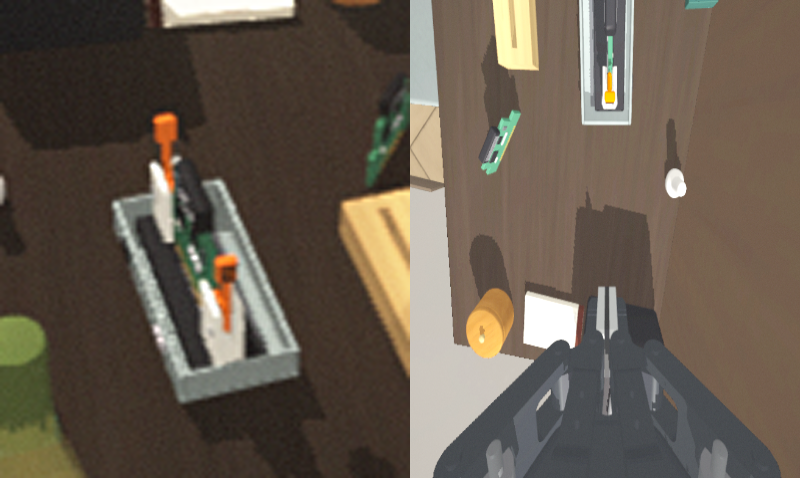

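Both levers look upright, at (225,270) and (166,125). I'll check from near with the same wrist view as before; the shoulder read 66.9 mm unseated and should now read about 61.

Call:
send_rows:
  moves:
    - {"dp":[0,-4,0],"rot":[0,0,0.3],"grip":0}
    - {"dp":[0,-5,0],"rot":[0,0,0],"grip":0}
    - {"dp":[0,-5,0],"rot":[0,0,0],"grip":0}
    - {"dp":[0,-3,1],"rot":[0,0,0],"grip":0}
    - {"dp":[0,0,0],"rot":[0,0,0],"grip":0}

```text
t: 21.55
tcp_pos: [0.5833, 0.0349, 0.2325]
ee_rot: [-3.126, 0.021, 0.16]
wrist_force: [1.1, -0.3, -0.2]
grip_width: -0.002
```

```bash
python3 chk.py w6; python3 - <<'E'
from h import *
q=cam('wrist');a=.150
W=cloud(q);hsv=cv2.cvtColor(q['image'],cv2.COLOR_RGB2HSV);h,s,v=[hsv[...,k].astype(int) for k in range(3)];z=W[...,2]
L=W[...,:2]-[.5917,.0224];X=1e3*L@[np.cos(a),np.sin(a)];Y=1e3*L@[-np.sin(a),np.cos(a)]
def p(n,m): print(n,m.sum(),'Y',np.percentile(Y[m],[2,50,98]).round(1),'X',np.median(X[m]).round(1),'z',np.percentile(z[m],[5,50,95]).round(4))
o=(h<18)&(s>140)&(abs(X)<14)&(z>.05)&(z<.13)
for n,sg in(('L',1),('R',-1)):
    m=o&(sg*Y>50)&(sg*Y<130)
    for lo,hi in((.06,.09),(.09,.108),(.108,.125)):
        k=m&(z>lo)&(z<hi)
        if k.sum()>5:p('lev'+n+str(lo),k)
g=(h>55)&(h<95)&(s>70)&(abs(X)<9)&(z>.05)&(z<.13)
for lo,hi in((-60,-48),(-44,-30),(30,44),(48,60)):
    k=g&(Y>lo)&(Y<hi)
    if k.sum()>5:p('card%d'%lo,k)
b=(v<70)&(abs(X)<9)&(abs(Y)<30)&(z>.105)&(z<.13)
for lo,hi in((-26,-8),(-8,8),(8,26)):
    k=b&(Y>lo)&(Y<hi)
    if k.sum()>5:p('bar%d'%lo,k)
E
```

```text
tcp [0.5833 0.0349 0.2325] ee [-3.1264  0.0214  0.1601] F [ 1.1 -0.3 -0.2] w -0.002 t 21.55
dp [ 1.03  1.51 13.76] rot [-0.87  1.22  0.11]
towerL 375 [-10.1   9.6] [46.6 78.2]
22 35 65 [-2.4  2.8] z [0.0941 0.0954 0.0965] ymax 34.9
35 44 66 [-2.4  2.7] z [0.0939 0.0952 0.0964] ymax 44.0
47 60 6 [-1.4  2.3] z [0.0611 0.0615 0.0629] ymax 48.5
levL0.06 10 Y [50.8 58.6 62.5] X -3.1 z [0.0655 0.0669 0.0678]
levL0.108 15 Y [76.5 76.6 76.7] X -0.5 z [0.114  0.1148 0.1157]
card-44 27 Y [-43.9 -41.4 -38.6] X 0.3 z [0.0948 0.0957 0.0966]
card30 107 Y [30.8 36.9 43.8] X -0.2 z [0.094  0.0952 0.0962]
bar8 10 Y [24.8 25.8 26. ] X 1.0 z [0.1063 0.1102 0.1147]
```

```bash
python3 - <<'E'
from h import *
a=.150
for _ in range(3):
  q=cam('wrist')
  W=cloud(q);hsv=cv2.cvtColor(q['image'],cv2.COLOR_RGB2HSV);h,s,v=[hsv[...,k].astype(int) for k in range(3)];z=W[...,2]
  L=W[...,:2]-[.5917,.0224];X=1e3*L@[np.cos(a),np.sin(a)];Y=1e3*L@[-np.sin(a),np.cos(a)]
  g=(h>55)&(h<95)&(s>70)&(abs(X)<9)
  for sg in(1,-1):
    t=(s<50)&(v>140)&(abs(X)>7)&(abs(X)<9.5)&(sg*Y>48)&(sg*Y<76)&(z>.06)&(z<.08)
    c=g&(sg*Y>31)&(sg*Y<43)&(z>.09)&(z<.11)
    print(sg,'tower',t.sum(),np.median(z[t])*1e3,'cardtop',c.sum(),np.median(z[c])*1e3,'diff',(np.median(z[c])-np.median(z[t]))*1e3)
  rm=(s<90)&(v>80)&(abs(abs(X+5)-41)<1)&(abs(Y)<60)&(z<.035)&(z>.02);print('rim',rm.sum(),np.median(z[rm])*1e3)
E
```

```text
1 tower 149 72.02397703054281 cardtop 93 94.93759799897494 diff 22.913620968432134
-1 tower 100 72.58567116451276 cardtop 24 95.92778969328494 diff 23.342118528772186
rim 339 28.171236790968614
1 tower 159 71.99913059618108 cardtop 91 94.95830789203352 diff 22.959177295852452
-1 tower 91 72.77070892000192 cardtop 21 95.77917713366169 diff 23.00846821365976
rim 326 28.0449479083289
1 tower 165 72.32080283452797 cardtop 92 94.94920202320826 diff 22.628399188680287
-1 tower 93 72.58815897395677 cardtop 26 95.65986588361116 diff 23.071706909654406
rim 332 28.053981797873078
```

View pics/w6.png

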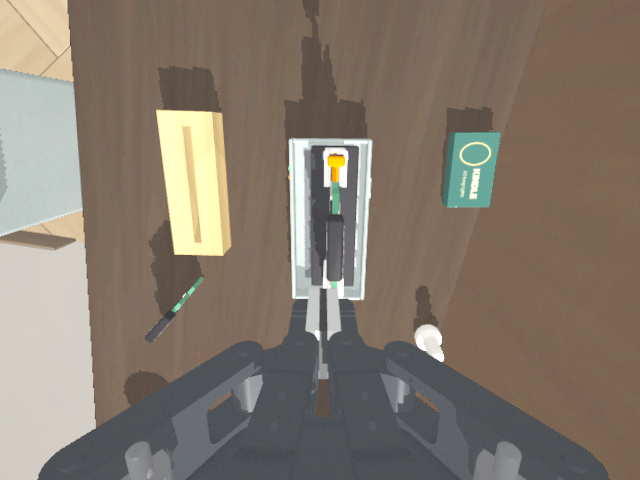

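The card's top fell about 6 mm at both ends (28.9 to 22.9 mm above the tower tops), so it is home and level. One mirrored look at the right lever before handing in.

Call:
send_rows:
  moves:
    - {"dp":[0,4.5,0],"rot":[-0.9,1.2,0.4],"grip":0}
    - {"dp":[0,4.5,0],"rot":[0,0,0],"grip":0}
    - {"dp":[0,4,0],"rot":[0,0,0],"grip":0}
    - {"dp":[0,0,0],"rot":[0,0,0],"grip":0}
    - {"dp":[0,0,0],"rot":[0,0,0],"grip":0}

```text
t: 22.42
tcp_pos: [0.6047, -0.1101, 0.2355]
ee_rot: [3.136, -0.006, 0.135]
wrist_force: [-0.7, 0.5, -0.6]
grip_width: 0.004
```

```bash
python3 - <<'E'
from h import *
where();a=.150
q=cam('wrist');im=q['image'];save('w7',im)
W=cloud(q);hsv=cv2.cvtColor(im,cv2.COLOR_RGB2HSV);h,s,v=[hsv[...,k].astype(int) for k in range(3)];z=W[...,2]
L=W[...,:2]-[.5917,.0224];X=1e3*L@[np.cos(a),np.sin(a)];Y=1e3*L@[-np.sin(a),np.cos(a)]
for n,m in dict(levtop=(h<28)&(s>120)&(abs(X)<12)&(z>.105)&(z<.125)&(Y<-55)&(Y>-110),levall=(h<28)&(s>120)&(abs(X)<12)&(z>.055)&(Y<-40)&(Y>-130),tower=(s<50)&(v>140)&(abs(X)<12)&(z>.066)&(z<.078)&(Y<-40)&(Y>-85)).items():
    print(n,m.sum(),np.percentile(Y[m],[2,50,98]).round(1) if m.sum() else '', np.percentile(z[m],[2,50,98]).round(4) if m.sum() else '')
E
```

```text
S x,y,z [  -7.  -132.9  235.5]
levtop 200 [-77.1 -72.5 -68.7] [0.1091 0.1157 0.1171]
levall 366 [-77.1 -69.3 -51.1] [0.0634 0.1126 0.117 ]
tower 456 [-76.1 -60.  -46.2] [0.0671 0.0717 0.0735]
```

View pics/w7.png

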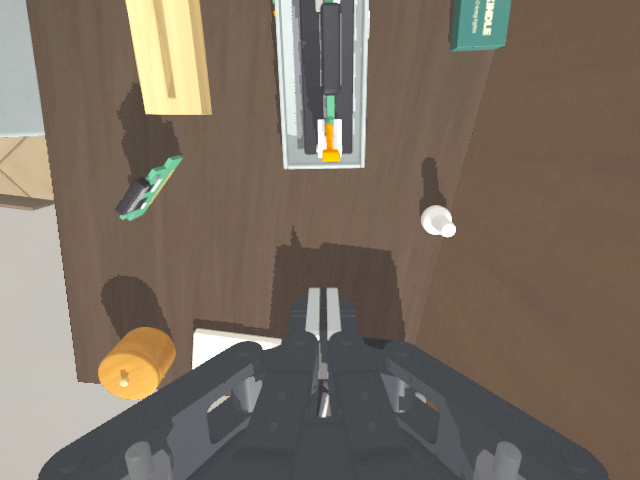

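The right tab at (331,155) is centred at y ≈ −72.9 mm and the pivot is at −72, so q is about 0.01 rad. The arm is clear of everything. Handing in.

```bash
python3 -c "
from h import *
print(bot.sign_off())"
```

```text
the job is handed in; nothing more can be done
None
```

I took the larger green card from the wooden block and set it upright on the contacts between the guide towers. I released it, then swung both orange levers in along their arcs until they stopped. The hand-in gave no verdict. It was handed in at about 22.5 s of the 72 s allowed.

**Card:** its top edge dropped about 6 mm (28.9 to 22.9 mm above the tower tops, wrist camera) and read the same at both ends within 0.5 mm. That agrees with the card being home and level. The absolute reading is 0.9 mm above the nominal 22 mm, but the same excess showed before seating, so I took it as camera bias.

**Levers:** both motions ended at a stop, with a peak of about 11 N on the left and 13 N on the right (wrist readings, limit 25 N). In the wrist camera both levers look about 0.01 rad from fully inward. The two stops were felt 2 mm apart (85 and 87 mm from my slot middle), which I put down to a 1 mm error in that middle.

**Bystanders and arm:** I saw no bystander moved in the pictures, but I did not measure them. The arm was clear of everything at hand-in.

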